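# Find the lens by weight among three closed tins

### The arm

A 7-joint arm with a two-finger parallel gripper is mounted at the origin on the work surface. World frame = base frame: x ahead of the robot, y to its left, z up, the work surface at z = 0. Lengths are in m, angles in rad, forces in N, time in s.
With the tool pointing down it reaches from about 0.4 to 0.9 m from the base axis. Payload 5.6 kg.
Tool frame: the origin (TCP) lies on the mounting face of the last link; the fingertips stand 190 mm ahead of it and the grasp point (between the pads) lies 171 mm ahead of it; y points along the fingers, z is the direction in which the jaws open and shut, and the axes are right-handed (so a half turn about y gives the same grasp; the last joint's range is limited). The gripper opens to 92 mm and grips with 3 to 60 N. Pads are 20 mm wide; open, the fingers measure 128 mm over their backs; the gripper's body (75 mm by 189 mm) begins 69 mm behind the grasp point.
Start: joints at [1.088, 0.468, -0.012, 1.603, 0.006, 1.071, -0.056], TCP at [0.277, -0.588, 0.405] pointing down, gripper open.
Joint ranges: [-2.53, 2.53], [-0.31, 2.02], [-1.57, 1.55], [0.28, 2.44], [-1.29, 4.43], [0.15, 1.84], [-2.92, 2.92]. Speed limits (rad/s): [2.57, 2.57, 3.14, 3.14, 3.14, 3.14, 3.14].

### API

Orientations are given as a rotation vector (axis times angle).
In Python, from plant import monitor, vision, job gives the robot as it stands.
- The arm moves only by the tool apply_moves, never from a script. Its argument "targets" is a list of rows, each an object with "translation": the shift along the tool's x, y, z in units of 30 cm (1.0 is 30 cm), a list of three; "twist": the turn, a rotation vector about the tool's x, y, z in units of pi rad (1.0 is pi rad), a list of three; "grip": the opening, from 0 (shut) to 1 (fully open). In form: [{"translation": [dx, dy, dz], "twist": [rx, ry, rz], "grip": grip}, ...]. A call has 1 to 8 rows; each row is the pose to reach, as a shift and turn from the pose commanded when the call began, along the tool's axes at that moment, turning the shorter way round; what a row does not reach only later rows make up. A row lasts 1/12 s, in which the tool goes at most 41.7 mm and 7.16 degrees, less where a joint would pass 70% of its speed; a pose out of reach is approached as far as the arm can. A call with a number of a shift or a turn outside -1 to 1 is refused whole. A call with a gripper value outside its range is refused whole. The fingers move at their own pace and stop on an object; "newtons" is the grip in N (left out, the last holds). Time passes only in rows, so rows that repeat a pose let the fingers close. It gives the time, the measured TCP pose, the force and the opening at its end, in the units of the state.
- monitor.read_state(): the state, without advancing time (a new reading comes with each control period).
- vision.snapshot(name): name is "side" or "top" or "wrist"; returns (picture, depth): 400x640x3 uint8, red, green, blue; 400x640 float32, m along the optical axis (not along the pixel's ray), 0 where there is no reading.
- vision.camera_model(name): a dict with "fx", "fy", "cx", "cy" (pixels), "camera_from_world" (4x4, takes a point from world to camera coordinates). Camera axes: x right, y down, z forward; pixel columns grow to the right and rows downward; lengths in m; the calibration is good to about 2 mm. The wrist camera is an equidistant fisheye: a pixel r from the principal point sees the ray r / f radians off the axis. A picture is of the moment at which its call begins: read the wrist's pose just before it. camera_model takes no time and is no camera call; for the wrist camera it gives the pose at the moment of the call.
- job.close_job(): hands the job in, once; it reports no verdict.
The state is a dict: "time": time; "joint_positions": joint angles; "dq": joint speeds; "joint_efforts": joint torques, N m; "tool_pos": TCP position; "eef_rot": TCP orientation; "ft_force": force on the tool from outside, world axes, zero at the start; "torque": the same for the moment, N m; "finger_gap": opening from 0.0 (shut) to 1.0 (fully open).
Only numpy, scipy, OpenCV 4.12 (cv2) and the standard library are available. Lean on these libraries where they do the work, as an engineer would, in place of code of your own. Each camera call takes 0.05 s, during which the arm holds its last target. There are 200 camera calls.

### The job

One of the three identical closed tins on the bamboo rack holds the spare camera lens and is clearly the heaviest. Heft them one at a time from the robot's left to its right, lifting each well clear of the rack and standing it back upright where it stood (the last may be kept in hand if it is the one). Finish while holding the heaviest up, upright and still, its base well above the other tins' lids, with the other two standing in their places and everything else left alone.

Things in the scene. Friction and masses are not known exactly. Their poses are not given: they have to be found in the camera images.
- rack: fixed low rack of light bamboo slats, 197 mm (x) by 420 mm (y), its flat top 30 mm above the desk; origin at the centre of its underside; x across the slats (away from the robot), y along the row of tins towards the robot's left. Six slats along y, 27 mm wide with 7 mm gaps. The tins stand about 125 mm apart along its y.
- tin_left: closed square tin, 62 x 62 x 95 mm tall, aluminium, flush fixed bamboo lid; origin at the centre of its underside, z up, x and y square to its sides. Stands near the rack's end on the robot's left (+y), turned up to 0.35 rad on it. Only weight differs between the three (0.18 to 0.55 kg each; the heaviest, which may be any, by at least 0.15 kg).
- tin_middle: closed square tin, 62 x 62 x 95 mm tall, aluminium, flush fixed bamboo lid; origin at the centre of its underside, z up, x and y square to its sides. Stands near the rack's middle, turned up to 0.35 rad on it. Only weight differs between the three (0.18 to 0.55 kg each; the heaviest, which may be any, by at least 0.15 kg).
- tin_right: closed square tin, 62 x 62 x 95 mm tall, aluminium, flush fixed bamboo lid; origin at the centre of its underside, z up, x and y square to its sides. Stands near the rack's end on the robot's right (-y), turned up to 0.35 rad on it. Only weight differs between the three (0.18 to 0.55 kg each; the heaviest, which may be any, by at least 0.15 kg).
- camera: bystander, to be left where it is: black camera, 130 mm wide, 106 mm tall, left of the rack; origin under its body
- lens_cap: bystander, to be left where it is: black disc 38 mm across, 9 mm thick, on the rack's edge on the robot's side, between the left and middle tins; origin at the centre of its underside
- battery: bystander, to be left where it is: grey block 34 x 24 x 18 mm, on the rack's edge on the robot's side, between the middle and right tins; origin at the centre of its underside
- mug: bystander, to be left where it is: white mug, 78 mm across, 90 mm tall, left of the rack; origin at the centre of its underside
- book: bystander, to be left where it is: blue book 200 x 140 x 24 mm, lying right of the rack; origin at the centre of its underside
- glasses_case: bystander, to be left where it is: grey rounded case 60 x 155 x 42 mm, right of the rack; origin at the centre of its underside
- phone: bystander, to be left where it is: black phone 150 x 72 x 8 mm lying beyond the rack; origin at the centre of its underside

How it is judged:
On the way, in this order (a step that is already met when the one before it is completed fails the run):
1. the left tin is lifted at least 20 mm clear of the rack in the fingers while the other two stand in their places (height (world z) of tin_left above 0.05 m and contact force between the fingers and tin_left above 1 N and contact force between tin_left and rack below 0.1 N and height (world z) of each of tin_middle, tin_right below 0.035 m and angle between each of tin_middle, tin_right's own z axis and vertical below 0.12 rad and distance of each of tin_middle, tin_right from where it was at the start of the episode below 0.035 m), for 0.2 s.
2. the middle tin is lifted at least 20 mm clear of the rack in the fingers while the other two stand in their places (height (world z) of tin_middle above 0.05 m and contact force between the fingers and tin_middle above 1 N and contact force between tin_middle and rack below 0.1 N and height (world z) of each of tin_left, tin_right below 0.035 m and angle between each of tin_left, tin_right's own z axis and vertical below 0.12 rad and distance of each of tin_left, tin_right from where it was at the start of the episode below 0.035 m), for 0.2 s.
3. the right tin is lifted at least 20 mm clear of the rack in the fingers while the other two stand in their places (height (world z) of tin_right above 0.05 m and contact force between the fingers and tin_right above 1 N and contact force between tin_right and rack below 0.1 N and height (world z) of each of tin_left, tin_middle below 0.035 m and angle between each of tin_left, tin_middle's own z axis and vertical below 0.12 rad and distance of each of tin_left, tin_middle from where it was at the start of the episode below 0.035 m), for 0.2 s.
At the end, for the whole second after the job is handed in: the heaviest tin is held in the fingers, still, within 0.3 rad of upright, base over 140 mm above the desk, touching nothing else; the other two stand upright and untouched on the rack within 35 mm of their starts, each pressing on it with under 3.5 N (so neither is the heavy one) (((height (world z) of tin_left above 0.14 m and contact force between the fingers and tin_left above 1 N and angle between tin_left's own z axis and vertical below 0.3 rad and linear speed of tin_left below 0.04 m/s and contact force between tin_left and rack below 0.1 N and contact force between each of tin_left, the fingers and tin_middle below 0.1 N and contact force between each of tin_left, the fingers and tin_right below 0.1 N and contact force between tin_left and camera below 0.1 N and height (world z) of each of tin_middle, tin_right below 0.035 m and angle between each of tin_middle, tin_right's own z axis and vertical below 0.12 rad and distance of each of tin_middle, tin_right from where it was at the start of the episode below 0.035 m and linear speed of each of tin_middle, tin_right below 0.03 m/s and contact force between tin_middle and rack between 1 and 3.5 N and contact force between tin_right and rack between 1 and 3.5 N) or (height (world z) of tin_middle above 0.14 m and contact force between the fingers and tin_middle above 1 N and angle between tin_middle's own z axis and vertical below 0.3 rad and linear speed of tin_middle below 0.04 m/s and contact force between tin_middle and rack below 0.1 N and contact force between each of tin_middle, the fingers and tin_left below 0.1 N and contact force between each of tin_middle, the fingers and tin_right below 0.1 N and contact force between tin_middle and camera below 0.1 N and height (world z) of each of tin_left, tin_right below 0.035 m and angle between each of tin_left, tin_right's own z axis and vertical below 0.12 rad and distance of each of tin_left, tin_right from where it was at the start of the episode below 0.035 m and linear speed of each of tin_left, tin_right below 0.03 m/s and contact force between tin_left and rack between 1 and 3.5 N and contact force between tin_right and rack between 1 and 3.5 N) or (height (world z) of tin_right above 0.14 m and contact force between the fingers and tin_right above 1 N and angle between tin_right's own z axis and vertical below 0.3 rad and linear speed of tin_right below 0.04 m/s and contact force between tin_right and rack below 0.1 N and contact force between each of tin_right, the fingers and tin_left below 0.1 N and contact force between each of tin_right, the fingers and tin_middle below 0.1 N and contact force between tin_right and camera below 0.1 N and height (world z) of each of tin_left, tin_middle below 0.035 m and angle between each of tin_left, tin_middle's own z axis and vertical below 0.12 rad and distance of each of tin_left, tin_middle from where it was at the start of the episode below 0.035 m and linear speed of each of tin_left, tin_middle below 0.03 m/s and contact force between tin_left and rack between 1 and 3.5 N and contact force between tin_middle and rack between 1 and 3.5 N))); the arm keeps its last pose, push and grip.
It fails at once if a tin is tipped over (angle between any of tin_left, tin_middle, tin_right's own z axis and vertical above 0.6 rad).
It fails at once if a bystander is moved by more than 40 mm (distance of any of camera, lens_cap, battery, mug, book, glasses_case, phone from where it was at the start of the episode above 0.04 m).
It also fails if it takes over 72 s, if anything falls off the work surface, if the arm or the gripper's body presses on something with over 40 N, if the wrist force passes 120 N, or if a joint passes its speed limit or range.

## Working session

There is one attempt and no reset: what is moved stays moved. The work goes in short steps, Python scripts to look and compute and a tool call to move; the robot and the scene stay as the last step left them, time stands still between calls to the robot, and variables do not carry over. Pictures are saved under pics/ and viewed, about 8 in all and at most 12, crops included, and the job is handed in when it is done.

Besides the shell and the picture viewer there is one more tool, called after "Call:" in YAML: its name, and indented under it one key for each argument. apply_moves: Moves the arm, as the interface text tells. Its arguments: {"type":"object","properties":{"targets":{"type":"array","items":{"type":"object","properties":{"translation":{"type":"array","items":{"type":"number","minimum":-1,"maximum":1}},"twist":{"type":"array","items":{"type":"number","minimum":-1,"maximum":1}},"grip":{"type":"number"}}}},"newtons":{"type":"number"}},"required":["targets"]}

```bash
mkdir -p pics; ls
python3 - <<'E'
from plant import monitor, vision
import cv2,numpy as np
s=monitor.read_state()
for k in s: print(k,np.round(s[k],4))
for n in("top","side"):
    p,d=vision.snapshot(n); cv2.imwrite(f"pics/{n}0.png",p[:,:,::-1]); np.save(f"pics/{n}0.npy",d)
    m=vision.camera_model(n); print(n,m["fx"],m["cx"],m["cy"],np.round(m["camera_from_world"],3).tolist())
E
```

```text
pics
time 0.0
joint_positions [ 1.088   0.4684 -0.0116  1.6036  0.006   1.0714 -0.0563]
dq [ 0.0005 -0.0001 -0.0001  0.001   0.0001 -0.0007  0.0006]
joint_efforts [-5.00000e-04 -5.20575e+01 -1.31000e-02 -2.43758e+01 -5.67000e-02
  1.71000e-02  2.00000e-04]
tool_pos [ 0.2766 -0.588   0.4038]
eef_rot [-0.4425  1.9798 -1.9765]
ft_force [-0.9189 -0.0144 -0.6919]
torque [-0.024  -0.0373 -0.0009]
finger_gap 0.9968
top 389.60413484609086 316.60840572313765 195.1334434663875 [[0.017, -1.0, -0.005, -0.016], [-0.994, -0.016, -0.106, 0.604], [0.106, 0.007, -0.994, 1.122], [0.0, 0.0, 0.0, 1.0]]
side 448.0181674739337 319.0319395116604 201.31232215239697 [[0.998, -0.053, 0.022, -0.602], [-0.011, -0.553, -0.833, 0.042], [0.056, 0.832, -0.552, 1.63], [0.0, 0.0, 0.0, 1.0]]
```

View pics/top0.png

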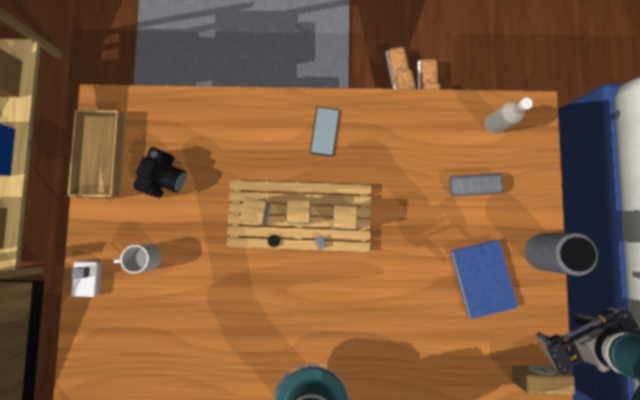

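The top view shows the rack at about (230–370, 182–250), with the three lids near (254,211), (298,211) and (345,215). The cap is at (274,240) and the battery at (320,242). I'll measure the lids from depth.

```bash
cat > h.py <<'E'
import numpy as np,cv2
from scipy.spatial.transform import Rotation as R
from plant import monitor,vision
def world(n,d):
    m=vision.camera_model(n);v,u=np.mgrid[:d.shape[0],:d.shape[1]]
    P=np.stack([(u-m["cx"])/m["fx"]*d,(v-m["cy"])/m["fy"]*d,d],-1)
    T=np.linalg.inv(m["camera_from_world"]);return P@T[:3,:3].T+T[:3,3]
def lids(n,d,z0=.113,z1=.14,box=(.4,.8,-.35,.35)):
    W=world(n,d);x,y,z=W[...,0],W[...,1],W[...,2]
    M=((d>0)&(z>z0)&(z<z1)&(x>box[0])&(x<box[1])&(y>box[2])&(y<box[3])).astype(np.uint8)
    k,L,st,_=cv2.connectedComponentsWithStats(M,connectivity=4);o=[]
    for i in range(1,k):
        if st[i,4]<60: continue
        p=W[L==i];r=cv2.minAreaRect((p[:,:2]*1000).astype(np.float32))
        o.append((st[i,4],np.round(r[0],1),np.round(r[1],1),round(r[2],1),np.round(np.median(p,0),4)))
    return o
E
python3 - <<'E'
from h import *
for n in("top","side"):
    print(n); d=np.load(f"pics/{n}0.npy")
    for o in lids(n,d): print(*o)
    W=world(n,d);z=W[...,2]
    M=((d>0)&(z>.02)&(z<.036)&(abs(W[...,0]-.6)<.2)&(abs(W[...,1])<.35)).astype(np.uint8)
    p=W[M>0]; print("rack",cv2.minAreaRect((p[:,:2]*1000).astype(np.float32)),np.median(p[:,2]))
s=monitor.read_state();print(R.from_rotvec(s["eef_rot"]).as_matrix().round(3))
p,d=vision.snapshot("side")
E
python3 -c "
import cv2;a=cv2.imread('pics/side0.png');cv2.imwrite('pics/side0c.png',cv2.resize(a[100:350,130:500],None,fx=2,fy=2))"
```

```text
top
539 [549.9 166.1] [63.6 62.4] 79.7 [0.549  0.1651 0.1252]
532 [549.8  42.2] [62.4 62.7] 0.4 [0.5504 0.0427 0.1253]
534 [537.  -83.4] [62.5 62.6] 87.4 [ 0.5366 -0.0821  0.1251]
rack ((543.4071655273438, 45.9520263671875), (421.0254211425781, 197.3148193359375), 88.97960662841797) 0.030290312554247523
side
164 [557.1 167.4] [80.9 62.1] 80.4 [0.555  0.1533 0.1246]
198 [556.6  41.2] [69.6 61.1] 89.7 [0.5558 0.032  0.1248]
236 [542.1 -83. ] [70.1 60.6] 87.4 [ 0.5416 -0.0933  0.1251]
rack ((549.4249267578125, 45.84101867675781), (430.6379699707031, 197.30589294433594), 88.99080657958984) 0.030252837350131512
[[-0.905 -0.001  0.426]
 [-0.426  0.001 -0.905]
 [ 0.    -1.    -0.002]]
```

View pics/side0c.png

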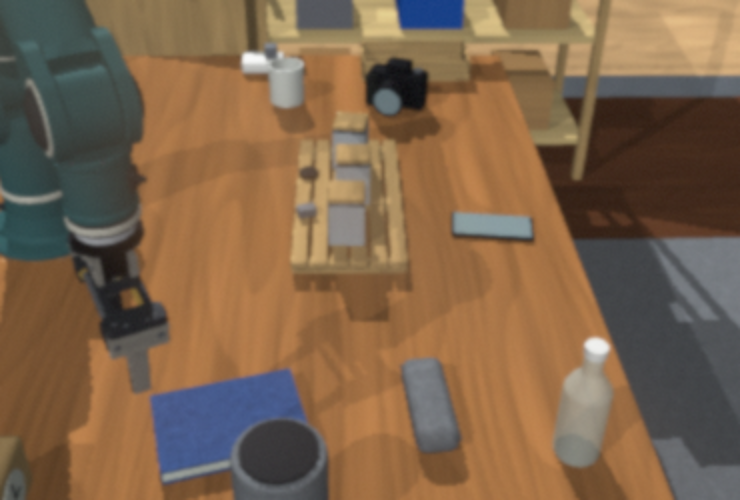

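Both views agree. Lid centres, with yaw:
- Left: (0.550, 0.166), −10.3°
- Middle: (0.550, 0.042), 0.4°
- Right: (0.537, −0.083), −2.6°

I'll grip with the jaws along x, at about z = 0.088.

```bash
cat > go.py <<'E'
import sys
from h import *
# args: x y gz yaw_deg (grasp point) -> shift/twist in move units from measured pose
x,y,gz,yw=map(float,sys.argv[1:5]);a=np.radians(yw)
s=monitor.read_state();C=R.from_rotvec(s["eef_rot"])
zt=np.array([np.cos(a),np.sin(a),0]);yt=np.array([0,0,-1.]);xt=np.cross(yt,zt)
G=R.from_matrix(np.stack([xt,yt,zt],1))
dp=C.inv().apply(np.array([x,y,gz+.171])-s["tool_pos"])/.3
print("shift",dp.round(4),"twist",((C.inv()*G).as_rotvec()/np.pi).round(4),"t",s["time"])
E
python3 go.py .36 -.28 .24 -45;python3 go.py .5 .02 .24 -25
```

```text
shift [-0.6885 -0.0224 -0.8108] twist [ 0.0004 -0.11   -0.    ] t 0.15
shift [-1.5364 -0.0216 -1.5171] twist [ 4.000e-04 -2.212e-01 -1.000e-04] t 0.15
```

Call:
apply_moves:
  targets:
    - {"translation": [-0.69, -0.02, -0.81], "twist": [0, -0.11, 0], "grip": 1}
    - {"translation": [-0.69, -0.02, -0.81], "twist": [0, -0.11, 0], "grip": 1}
    - {"translation": [-0.69, -0.02, -0.81], "twist": [0, -0.11, 0], "grip": 1}
    - {"translation": [-0.69, -0.02, -0.81], "twist": [0, -0.11, 0], "grip": 1}
    - {"translation": [-0.69, -0.02, -0.81], "twist": [0, -0.11, 0], "grip": 1}
    - {"translation": [-0.69, -0.02, -0.81], "twist": [0, -0.11, 0], "grip": 1}
    - {"translation": [-0.69, -0.02, -0.81], "twist": [0, -0.11, 0], "grip": 1}
    - {"translation": [-0.69, -0.02, -0.81], "twist": [0, -0.11, 0], "grip": 1}
  newtons: 30

```text
time: 0.82
tool_pos: [0.3611, -0.2763, 0.4107]
eef_rot: [-0.731, 1.759, -1.757]
ft_force: [0.4, 0.8, 0.4]
finger_gap: 0.999
```

```bash
python3 go.py .5 -.02 .24 -25
```

```text
shift [-9.324e-01 -4.000e-04 -2.740e-01] twist [ 0.0002 -0.1101 -0.0002] t 0.8167
```

Call:
apply_moves:
  targets:
    - {"translation": [-0.93, 0, -0.27], "twist": [0, -0.11, 0], "grip": 1}
    - {"translation": [-0.93, 0, -0.27], "twist": [0, -0.11, 0], "grip": 1}
    - {"translation": [-0.93, 0, -0.27], "twist": [0, -0.11, 0], "grip": 1}
    - {"translation": [-0.93, 0, -0.27], "twist": [0, -0.11, 0], "grip": 1}
    - {"translation": [-0.93, 0, -0.27], "twist": [0, -0.11, 0], "grip": 1}
    - {"translation": [-0.93, 0, -0.27], "twist": [0, -0.11, 0], "grip": 1}
    - {"translation": [-0.93, 0, -0.27], "twist": [0, -0.11, 0], "grip": 1}
    - {"translation": [-0.93, 0, -0.27], "twist": [0, -0.11, 0], "grip": 1}

```text
time: 1.48
tool_pos: [0.5028, -0.018, 0.4111]
eef_rot: [-0.97, 1.519, -1.515]
ft_force: [-1.6, 0.2, -0.5]
finger_gap: 0.994
```

```bash
python3 go.py .55 .166 .20 -10.3
```

```text
shift [-0.6225  0.1369 -0.1121] twist [-0.0004 -0.0794 -0.0016] t 1.4833
```

Call:
apply_moves:
  targets:
    - {"translation": [-0.62, 0.137, -0.112], "twist": [0, -0.079, -0.0015], "grip": 1}
    - {"translation": [-0.62, 0.137, -0.112], "twist": [0, -0.079, -0.0015], "grip": 1}
    - {"translation": [-0.62, 0.137, -0.112], "twist": [0, -0.079, -0.0015], "grip": 1}
    - {"translation": [-0.62, 0.137, -0.112], "twist": [0, -0.079, -0.0015], "grip": 1}
    - {"translation": [-0.62, 0.137, -0.112], "twist": [0, -0.079, -0.0015], "grip": 1}
    - {"translation": [-0.62, 0.137, -0.112], "twist": [0, -0.079, -0.0015], "grip": 1}
    - {"translation": [-0.62, 0.137, -0.112], "twist": [0, -0.079, -0.0015], "grip": 1}
    - {"translation": [-0.62, 0.137, -0.112], "twist": [0, -0.079, -0.0015], "grip": 1}

```text
time: 2.15
tool_pos: [0.5494, 0.156, 0.3692]
eef_rot: [-1.118, 1.348, -1.353]
ft_force: [0.6, -1.1, 0.8]
finger_gap: 1.0
```

```bash
python3 go.py .55 .166 .088 -10.3
python3 - <<'E'
from h import *
s=monitor.read_state();print(s["ft_force"],s["joint_positions"])
p,d=vision.snapshot("wrist");cv2.imwrite("pics/w1.png",p[:,:,::-1])
E
```

```text
shift [-0.0354  0.3672 -0.0039] twist [ 0.0004 -0.004   0.0019] t 2.15
[ 0.55908005 -1.1219257   0.80510818] [ 0.09480689  0.44306586 -0.55143601  1.80374321  0.27959331  0.97671508
 -0.7651531 ]
```

View pics/w1.png

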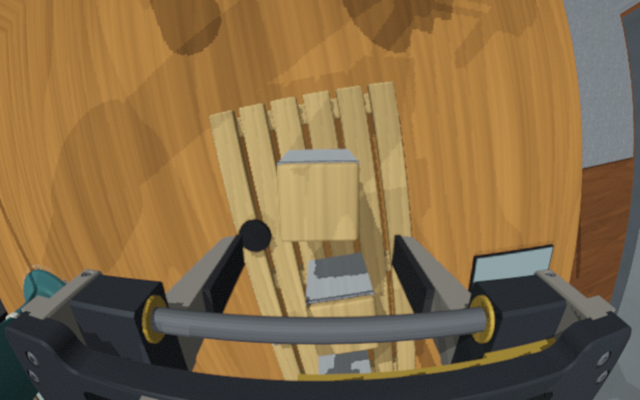

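The wrist view shows the left tin's lid at (280–358, 160–240), square between the fingers. The lens cap at (255,235) is near the robot-side finger's line, but nearer the camera than it looks. I'll let the arm settle and re-read.

Call:
apply_moves:
  targets:
    - {"translation": [0, 0, 0], "twist": [0, 0, 0], "grip": 1}
    - {"translation": [0, 0, 0], "twist": [0, 0, 0], "grip": 1}
    - {"translation": [0, 0, 0], "twist": [0, 0, 0], "grip": 1}

```text
time: 2.45
tool_pos: [0.5495, 0.1559, 0.3699]
eef_rot: [-1.115, 1.348, -1.354]
ft_force: [0.5, -0.7, 0.3]
finger_gap: 1.004
```

```bash
python3 go.py .55 .166 .088 -10.3
python3 - <<'E'
from h import *
s=monitor.read_state();print(s["ft_force"],np.abs(s["dq"]).max())
W=world("top",np.load("pics/top0.npy"))
p=cv2.imread("pics/top0.png");h=cv2.cvtColor(p,cv2.COLOR_BGR2HSV)
for (u,v) in((274,240),(320,242)): print(W[v,u])
E
```

```text
shift [-0.0353  0.3696 -0.005 ] twist [-0.     -0.0044  0.0016] t 2.45
[ 0.47262189 -0.6851439   0.25330953] 0.005958167700276111
[0.47063144 0.11527408 0.04188851]
[ 0.46720291 -0.01826966  0.04750611]
```

Call:
apply_moves:
  targets:
    - {"translation": [-0.035, 0, -0.005], "twist": [0, -0.0044, 0.0016], "grip": 1}
    - {"translation": [-0.035, 0.1, -0.005], "twist": [0, -0.0044, 0.0016], "grip": 1}
    - {"translation": [-0.035, 0.2, -0.005], "twist": [0, -0.0044, 0.0016], "grip": 1}
    - {"translation": [-0.035, 0.28, -0.005], "twist": [0, -0.0044, 0.0016], "grip": 1}
    - {"translation": [-0.035, 0.34, -0.005], "twist": [0, -0.0044, 0.0016], "grip": 1}
    - {"translation": [-0.035, 0.37, -0.005], "twist": [0, -0.0044, 0.0016], "grip": 1}
    - {"translation": [-0.035, 0.37, -0.005], "twist": [0, -0.0044, 0.0016], "grip": 1}
    - {"translation": [-0.035, 0.37, -0.005], "twist": [0, -0.0044, 0.0016], "grip": 1}

```text
time: 3.12
tool_pos: [0.55, 0.1676, 0.2588]
eef_rot: [-1.12, 1.339, -1.338]
ft_force: [0.0, -0.7, 0.5]
finger_gap: 0.997
```

```bash
python3 go.py .55 .166 .088 -10.3
```

```text
shift [ 0.0053 -0.0005  0.0011] twist [ 0.0002  0.0008 -0.0003] t 3.1167
```

Call:
apply_moves:
  targets:
    - {"translation": [0, 0, 0], "twist": [0, 0, 0], "grip": 0.5}
    - {"translation": [0, 0, 0], "twist": [0, 0, 0], "grip": 0.3}
    - {"translation": [0, 0, 0], "twist": [0, 0, 0], "grip": 0.3}
    - {"translation": [0, 0, 0], "twist": [0, 0, 0], "grip": 0.3}
    - {"translation": [0, 0, 0], "twist": [0, 0, 0], "grip": 0.3}
    - {"translation": [0, 0, 0], "twist": [0, 0, 0], "grip": 0.3}
    - {"translation": [0, 0, 0], "twist": [0, 0, 0], "grip": 0.3}
    - {"translation": [0, 0, 0], "twist": [0, 0, 0], "grip": 0.3}
  newtons: 30

```text
time: 3.78
tool_pos: [0.5505, 0.167, 0.2593]
eef_rot: [-1.118, 1.338, -1.339]
ft_force: [2.3, -1.7, 4.1]
finger_gap: 0.675
```

Call:
apply_moves:
  targets:
    - {"translation": [0, -0.05, 0], "twist": [0, 0, 0], "grip": 0.3}
    - {"translation": [0, -0.1, 0], "twist": [0, 0, 0], "grip": 0.3}
    - {"translation": [0, -0.15, 0], "twist": [0, 0, 0], "grip": 0.3}
    - {"translation": [0, -0.18, 0], "twist": [0, 0, 0], "grip": 0.3}
    - {"translation": [0, -0.18, 0], "twist": [0, 0, 0], "grip": 0.3}
    - {"translation": [0, -0.18, 0], "twist": [0, 0, 0], "grip": 0.3}
    - {"translation": [0, -0.18, 0], "twist": [0, 0, 0], "grip": 0.3}
    - {"translation": [0, -0.18, 0], "twist": [0, 0, 0], "grip": 0.3}

```text
time: 4.45
tool_pos: [0.5493, 0.1668, 0.3112]
eef_rot: [-1.122, 1.341, -1.338]
ft_force: [-0.4, -0.5, -4.7]
finger_gap: 0.673
```

```bash
cat > heft.py <<'E'
from h import *
F=[]
for i in range(12):
    vision.snapshot("top"); s=monitor.read_state();F.append(s["ft_force"])
F=np.array(F);print("F",F.mean(0).round(3),F.std(0).round(3),"gap",s["finger_gap"],"tcp",np.round(s["tool_pos"],4),"tau",np.round(s["joint_efforts"],2),"t",s["time"])
E
python3 heft.py
python3 - <<'E'
from h import *
p,d=vision.snapshot("side");cv2.imwrite("pics/s2.png",cv2.resize(p[100:350,130:500,::-1],None,fx=2,fy=2))
for o in lids("top",vision.snapshot("top")[1]): print(*o)
E
```

```text
F [ 0.05  -0.183 -4.586] [0.364 0.265 0.369] gap 0.6730583540332605 tcp [0.5498 0.1671 0.3125] tau [-1.000e-02 -4.957e+01 -7.130e+00 -2.172e+01 -4.000e-02 -4.000e-02
  0.000e+00] t 5.05
530 [549.8  42. ] [62.5 62.5] 0.6 [0.5503 0.0426 0.1251]
532 [537.  -83.4] [62.1 62.5] 87.5 [ 0.5365 -0.0841  0.1253]
```

View pics/s2.png

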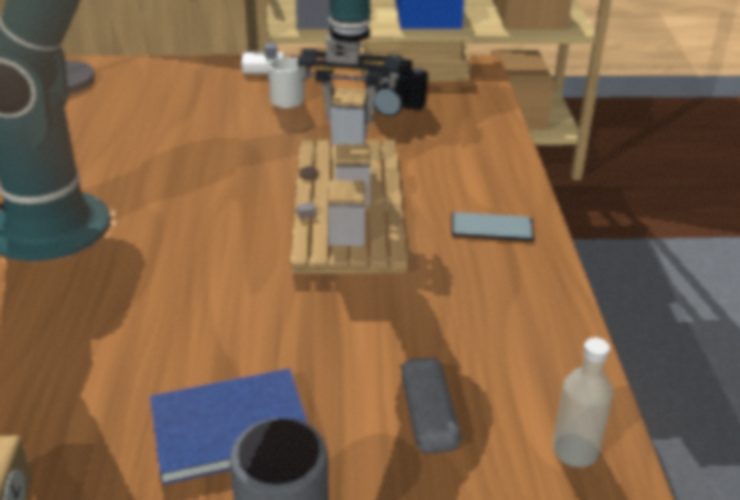

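The left tin is held upright off the rack, and the other two haven't moved. It weighs about 4.7 N. I'll set it back gently.

Call:
apply_moves:
  targets:
    - {"translation": [0, 0.07, 0], "twist": [0, 0, 0], "grip": 0.3}
    - {"translation": [0, 0.12, 0], "twist": [0, 0, 0], "grip": 0.3}
    - {"translation": [0, 0.15, 0], "twist": [0, 0, 0], "grip": 0.3}
    - {"translation": [0, 0.165, 0], "twist": [0, 0, 0], "grip": 0.3}
    - {"translation": [0, 0.172, 0], "twist": [0, 0, 0], "grip": 0.3}
    - {"translation": [0, 0.178, 0], "twist": [0, 0, 0], "grip": 0.3}
    - {"translation": [0, 0.178, 0], "twist": [0, 0, 0], "grip": 0.3}
    - {"translation": [0, 0.178, 0], "twist": [0, 0, 0], "grip": 0.3}

```text
time: 5.82
tool_pos: [0.5501, 0.1673, 0.2598]
eef_rot: [-1.119, 1.339, -1.339]
ft_force: [-0.9, -0.3, -4.7]
finger_gap: 0.673
```

```bash
python3 heft.py
```

```text
F [-0.067 -0.34  -3.71 ] [0.668 0.527 1.008] gap 0.6727092172639197 tcp [0.5499 0.1671 0.2593] tau [-2.000e-01 -5.053e+01 -7.300e+00 -1.904e+01 -3.000e-02 -2.400e-01
 -1.000e-02] t 6.4167
```

Call:
apply_moves:
  targets:
    - {"translation": [0, 0.002, 0], "twist": [0, 0, 0], "grip": 0.3}
    - {"translation": [0, 0.004, 0], "twist": [0, 0, 0], "grip": 0.3}
    - {"translation": [0, 0.004, 0], "twist": [0, 0, 0], "grip": 0.3}
    - {"translation": [0, 0.004, 0], "twist": [0, 0, 0], "grip": 0.8}
    - {"translation": [0, 0.004, 0], "twist": [0, 0, 0], "grip": 1}
    - {"translation": [0, 0.004, 0], "twist": [0, 0, 0], "grip": 1}
    - {"translation": [0, 0.004, 0], "twist": [0, 0, 0], "grip": 1}
    - {"translation": [0, 0.004, 0], "twist": [0, 0, 0], "grip": 1}

```text
time: 7.08
tool_pos: [0.5499, 0.1671, 0.2579]
eef_rot: [-1.12, 1.34, -1.338]
ft_force: [0.1, 0.1, 0.0]
finger_gap: 0.996
```

Call:
apply_moves:
  targets:
    - {"translation": [0, -0.05, 0], "twist": [0, 0, 0], "grip": 1}
    - {"translation": [0, -0.15, 0], "twist": [0, 0, 0], "grip": 1}
    - {"translation": [0, -0.25, 0], "twist": [0, 0, 0], "grip": 1}
    - {"translation": [0, -0.34, 0], "twist": [0, 0, 0], "grip": 1}
    - {"translation": [0, -0.34, 0], "twist": [0, 0, 0], "grip": 1}
    - {"translation": [0, -0.34, 0], "twist": [0, 0, 0], "grip": 1}

```text
time: 7.58
tool_pos: [0.5502, 0.1672, 0.3614]
eef_rot: [-1.117, 1.338, -1.34]
ft_force: [-0.7, -0.8, -0.1]
finger_gap: 1.0
```

```bash
python3 go.py .55 .0425 .19 0.5; python3 heft.py
```

```text
shift [0.4091 0.0009 0.073 ] twist [-0.0009 -0.0595 -0.0004] t 7.5833
F [ 0.018  0.006 -0.016] [0.515 0.465 0.389] gap 0.9965489769090559 tcp [0.5498 0.1671 0.3597] tau [-0.000e+00 -4.510e+01 -6.260e+00 -2.179e+01 -4.000e-02 -4.000e-02
 -0.000e+00] t 8.1833
```

Call:
apply_moves:
  targets:
    - {"translation": [0.1, 0, 0.02], "twist": [0, -0.02, 0], "grip": 1}
    - {"translation": [0.22, 0, 0.04], "twist": [0, -0.04, 0], "grip": 1}
    - {"translation": [0.33, 0, 0.06], "twist": [0, -0.0595, 0], "grip": 1}
    - {"translation": [0.409, 0, 0.073], "twist": [0, -0.0595, 0], "grip": 1}
    - {"translation": [0.409, 0, 0.073], "twist": [0, -0.0595, 0], "grip": 1}
    - {"translation": [0.409, 0, 0.073], "twist": [0, -0.0595, 0], "grip": 1}
    - {"translation": [0.409, 0, 0.073], "twist": [0, -0.0595, 0], "grip": 1}

```text
time: 8.77
tool_pos: [0.5497, 0.0432, 0.36]
eef_rot: [-1.213, 1.203, -1.201]
ft_force: [-0.5, 0.5, -0.2]
finger_gap: 1.0
```

```bash
python3 go.py .55 .0425 .088 0.5
python3 - <<'E'
from h import *
for o in lids("top",vision.snapshot("top")[1]): print(*o)
E
```

```text
shift [0.0026 0.3368 0.0012] twist [ 0.0001  0.0002 -0.0004] t 8.7667
422 [548.1 166.1] [62.5 62.4] 81.4 [0.543  0.1717 0.1251]
533 [537.  -83.5] [62.6 62.5] 87.4 [ 0.5366 -0.0841  0.1251]
```

The left tin is back within 2 mm. Now down on the middle one.

Call:
apply_moves:
  targets:
    - {"translation": [0.003, 0.1, 0.001], "twist": [0, 0, 0], "grip": 1}
    - {"translation": [0.003, 0.2, 0.001], "twist": [0, 0, 0], "grip": 1}
    - {"translation": [0.003, 0.28, 0.001], "twist": [0, 0, 0], "grip": 1}
    - {"translation": [0.003, 0.32, 0.001], "twist": [0, 0, 0], "grip": 1}
    - {"translation": [0.003, 0.337, 0.001], "twist": [0, 0, 0], "grip": 1}
    - {"translation": [0.003, 0.337, 0.001], "twist": [0, 0, 0], "grip": 1}
    - {"translation": [0.003, 0.337, 0.001], "twist": [0, 0, 0], "grip": 1}

```text
time: 9.4
tool_pos: [0.5504, 0.0424, 0.2596]
eef_rot: [-1.213, 1.202, -1.201]
ft_force: [0.2, -0.3, 0.2]
finger_gap: 1.002
```

Call:
apply_moves:
  targets:
    - {"translation": [0, 0, 0], "twist": [0, 0, 0], "grip": 0.5}
    - {"translation": [0, 0, 0], "twist": [0, 0, 0], "grip": 0.3}
    - {"translation": [0, 0, 0], "twist": [0, 0, 0], "grip": 0.3}
    - {"translation": [0, 0, 0], "twist": [0, 0, 0], "grip": 0.3}
    - {"translation": [0, 0, 0], "twist": [0, 0, 0], "grip": 0.3}
    - {"translation": [0, 0, 0], "twist": [0, 0, 0], "grip": 0.3}
    - {"translation": [0, 0, 0], "twist": [0, 0, 0], "grip": 0.3}
    - {"translation": [0, 0, 0], "twist": [0, 0, 0], "grip": 0.3}

```text
time: 10.07
tool_pos: [0.5505, 0.0416, 0.2594]
eef_rot: [-1.212, 1.202, -1.203]
ft_force: [0.1, 0.5, 6.1]
finger_gap: 0.676
```

Call:
apply_moves:
  targets:
    - {"translation": [0, -0.05, 0], "twist": [0, 0, 0], "grip": 0.3}
    - {"translation": [0, -0.1, 0], "twist": [0, 0, 0], "grip": 0.3}
    - {"translation": [0, -0.15, 0], "twist": [0, 0, 0], "grip": 0.3}
    - {"translation": [0, -0.18, 0], "twist": [0, 0, 0], "grip": 0.3}
    - {"translation": [0, -0.18, 0], "twist": [0, 0, 0], "grip": 0.3}
    - {"translation": [0, -0.18, 0], "twist": [0, 0, 0], "grip": 0.3}
    - {"translation": [0, -0.18, 0], "twist": [0, 0, 0], "grip": 0.3}
    - {"translation": [0, -0.18, 0], "twist": [0, 0, 0], "grip": 0.3}

```text
time: 10.73
tool_pos: [0.5495, 0.0414, 0.3116]
eef_rot: [-1.215, 1.205, -1.201]
ft_force: [-0.1, 0.2, -1.7]
finger_gap: 0.676
```

```bash
python3 heft.py
```

```text
F [-0.206 -0.018 -2.358] [0.658 0.496 0.244] gap 0.6749451347223792 tcp [0.55   0.0415 0.3128] tau [-0.000e+00 -4.570e+01 -6.660e+00 -2.044e+01 -5.000e-02 -2.000e-02
 -0.000e+00] t 11.3333
```

Middle: about 2.4 N. Setting it back.

Call:
apply_moves:
  targets:
    - {"translation": [0, 0.07, 0], "twist": [0, 0, 0], "grip": 0.3}
    - {"translation": [0, 0.12, 0], "twist": [0, 0, 0], "grip": 0.3}
    - {"translation": [0, 0.15, 0], "twist": [0, 0, 0], "grip": 0.3}
    - {"translation": [0, 0.165, 0], "twist": [0, 0, 0], "grip": 0.3}
    - {"translation": [0, 0.172, 0], "twist": [0, 0, 0], "grip": 0.3}
    - {"translation": [0, 0.18, 0], "twist": [0, 0, 0], "grip": 0.3}
    - {"translation": [0, 0.18, 0], "twist": [0, 0, 0], "grip": 0.3}
    - {"translation": [0, 0.18, 0], "twist": [0, 0, 0], "grip": 0.3}

```text
time: 12.0
tool_pos: [0.5503, 0.0416, 0.2595]
eef_rot: [-1.212, 1.202, -1.203]
ft_force: [0.0, 0.2, -1.6]
finger_gap: 0.675
```

Call:
apply_moves:
  targets:
    - {"translation": [0, 0, 0], "twist": [0, 0, 0], "grip": 0.3}
    - {"translation": [0, 0, 0], "twist": [0, 0, 0], "grip": 0.3}
    - {"translation": [0, 0.002, 0], "twist": [0, 0, 0], "grip": 0.3}
    - {"translation": [0, 0.002, 0], "twist": [0, 0, 0], "grip": 0.3}
    - {"translation": [0, 0.002, 0], "twist": [0, 0, 0], "grip": 0.3}

```text
time: 12.42
tool_pos: [0.5503, 0.0417, 0.2594]
eef_rot: [-1.213, 1.202, -1.203]
ft_force: [-1.1, -0.1, 6.8]
finger_gap: 0.671
```

Call:
apply_moves:
  targets:
    - {"translation": [0, 0, 0], "twist": [0, 0, 0], "grip": 0.8}
    - {"translation": [0, 0, 0], "twist": [0, 0, 0], "grip": 1}
    - {"translation": [0, 0, 0], "twist": [0, 0, 0], "grip": 1}
    - {"translation": [0, 0, 0], "twist": [0, 0, 0], "grip": 1}
    - {"translation": [0, 0, 0], "twist": [0, 0, 0], "grip": 1}

```text
time: 12.83
tool_pos: [0.5499, 0.0415, 0.258]
eef_rot: [-1.214, 1.203, -1.202]
ft_force: [-0.5, -0.6, 0.6]
finger_gap: 0.995
```

Call:
apply_moves:
  targets:
    - {"translation": [0, -0.05, 0], "twist": [0, 0, 0], "grip": 1}
    - {"translation": [0, -0.15, 0], "twist": [0, 0, 0], "grip": 1}
    - {"translation": [0, -0.25, 0], "twist": [0, 0, 0], "grip": 1}
    - {"translation": [0, -0.34, 0], "twist": [0, 0, 0], "grip": 1}
    - {"translation": [0, -0.34, 0], "twist": [0, 0, 0], "grip": 1}
    - {"translation": [0, -0.34, 0], "twist": [0, 0, 0], "grip": 1}

```text
time: 13.33
tool_pos: [0.5503, 0.0415, 0.3615]
eef_rot: [-1.211, 1.201, -1.204]
ft_force: [-0.5, 0.9, -0.8]
finger_gap: 1.001
```

```bash
python3 go.py .537 -.083 .19 -2.5
```

```text
shift [ 0.4147  0.0016 -0.048 ] twist [-0.0009  0.0167 -0.0001] t 13.3333
```

Call:
apply_moves:
  targets:
    - {"translation": [0.1, 0, -0.01], "twist": [0, 0.005, 0], "grip": 1}
    - {"translation": [0.22, 0, -0.03], "twist": [0, 0.01, 0], "grip": 1}
    - {"translation": [0.33, 0, -0.04], "twist": [0, 0.0167, 0], "grip": 1}
    - {"translation": [0.415, 0, -0.048], "twist": [0, 0.0167, 0], "grip": 1}
    - {"translation": [0.415, 0, -0.048], "twist": [0, 0.0167, 0], "grip": 1}
    - {"translation": [0.415, 0, -0.048], "twist": [0, 0.0167, 0], "grip": 1}
    - {"translation": [0.415, 0, -0.048], "twist": [0, 0.0167, 0], "grip": 1}

```text
time: 13.92
tool_pos: [0.5364, -0.0824, 0.3591]
eef_rot: [-1.189, 1.243, -1.238]
ft_force: [-0.4, -0.4, -0.2]
finger_gap: 1.0
```

```bash
python3 go.py .537 -.083 .088 -2.5
python3 - <<'E'
from h import *
for o in lids("top",vision.snapshot("top")[1]): print(*o)
E
```

```text
shift [0.0026 0.3336 0.0027] twist [ 0.0007  0.0003 -0.0005] t 13.9167
538 [548.2 166. ] [63.  63.1] 80.1 [0.5481 0.1651 0.1252]
527 [548.2  42. ] [60.2 62.7] 1.0 [0.5479 0.0428 0.1253]
```

Call:
apply_moves:
  targets:
    - {"translation": [0.003, 0.1, 0.002], "twist": [0, 0, 0], "grip": 1}
    - {"translation": [0.003, 0.2, 0.002], "twist": [0, 0, 0], "grip": 1}
    - {"translation": [0.003, 0.28, 0.002], "twist": [0, 0, 0], "grip": 1}
    - {"translation": [0.003, 0.32, 0.002], "twist": [0, 0, 0], "grip": 1}
    - {"translation": [0.003, 0.334, 0.002], "twist": [0, 0, 0], "grip": 1}
    - {"translation": [0.003, 0.334, 0.002], "twist": [0, 0, 0], "grip": 1}
    - {"translation": [0.003, 0.334, 0.002], "twist": [0, 0, 0], "grip": 1}

```text
time: 14.55
tool_pos: [0.5378, -0.0833, 0.2608]
eef_rot: [-1.188, 1.24, -1.24]
ft_force: [0.7, -0.7, -1.3]
finger_gap: 0.998
```

Call:
apply_moves:
  targets:
    - {"translation": [0, 0, 0], "twist": [0, 0, 0], "grip": 0.5}
    - {"translation": [0, 0, 0], "twist": [0, 0, 0], "grip": 0.3}
    - {"translation": [0, 0, 0], "twist": [0, 0, 0], "grip": 0.3}
    - {"translation": [0, 0, 0], "twist": [0, 0, 0], "grip": 0.3}
    - {"translation": [0, 0, 0], "twist": [0, 0, 0], "grip": 0.3}
    - {"translation": [0, 0, 0], "twist": [0, 0, 0], "grip": 0.3}
    - {"translation": [0, 0, 0], "twist": [0, 0, 0], "grip": 0.3}
    - {"translation": [0, 0, 0], "twist": [0, 0, 0], "grip": 0.3}

```text
time: 15.22
tool_pos: [0.5376, -0.0841, 0.2605]
eef_rot: [-1.188, 1.241, -1.242]
ft_force: [1.2, 0.2, 5.6]
finger_gap: 0.675
```

Call:
apply_moves:
  targets:
    - {"translation": [0, -0.05, 0], "twist": [0, 0, 0], "grip": 0.3}
    - {"translation": [0, -0.1, 0], "twist": [0, 0, 0], "grip": 0.3}
    - {"translation": [0, -0.15, 0], "twist": [0, 0, 0], "grip": 0.3}
    - {"translation": [0, -0.18, 0], "twist": [0, 0, 0], "grip": 0.3}
    - {"translation": [0, -0.18, 0], "twist": [0, 0, 0], "grip": 0.3}
    - {"translation": [0, -0.18, 0], "twist": [0, 0, 0], "grip": 0.3}
    - {"translation": [0, -0.18, 0], "twist": [0, 0, 0], "grip": 0.3}
    - {"translation": [0, -0.18, 0], "twist": [0, 0, 0], "grip": 0.3}

```text
time: 15.88
tool_pos: [0.5368, -0.0841, 0.3128]
eef_rot: [-1.19, 1.243, -1.239]
ft_force: [0.4, -0.6, -2.3]
finger_gap: 0.668
```

```bash
python3 heft.py
```

```text
F [ 0.065 -0.142 -2.454] [0.521 0.414 0.408] gap 0.6757284482462732 tcp [ 0.5372 -0.084   0.3139] tau [ -0.   -45.13  -6.05 -20.54  -0.05  -0.    -0.  ] t 16.4833
```

Right: about 2.45 N, so the left tin (4.6 N) is the heaviest. I'll put the right one back and return to the left.

Call:
apply_moves:
  targets:
    - {"translation": [0, 0.07, 0], "twist": [0, 0, 0], "grip": 0.3}
    - {"translation": [0, 0.12, 0], "twist": [0, 0, 0], "grip": 0.3}
    - {"translation": [0, 0.15, 0], "twist": [0, 0, 0], "grip": 0.3}
    - {"translation": [0, 0.165, 0], "twist": [0, 0, 0], "grip": 0.3}
    - {"translation": [0, 0.172, 0], "twist": [0, 0, 0], "grip": 0.3}
    - {"translation": [0, 0.18, 0], "twist": [0, 0, 0], "grip": 0.3}
    - {"translation": [0, 0.18, 0], "twist": [0, 0, 0], "grip": 0.3}
    - {"translation": [0, 0.18, 0], "twist": [0, 0, 0], "grip": 0.3}

```text
time: 17.15
tool_pos: [0.5376, -0.084, 0.2606]
eef_rot: [-1.188, 1.241, -1.241]
ft_force: [-0.2, 0.3, -2.3]
finger_gap: 0.673
```

Call:
apply_moves:
  targets:
    - {"translation": [0, 0, 0], "twist": [0, 0, 0], "grip": 0.3}
    - {"translation": [0, 0, 0], "twist": [0, 0, 0], "grip": 0.3}
    - {"translation": [0, 0.002, 0], "twist": [0, 0, 0], "grip": 0.3}
    - {"translation": [0, 0.002, 0], "twist": [0, 0, 0], "grip": 0.3}
    - {"translation": [0, 0.002, 0], "twist": [0, 0, 0], "grip": 0.3}

```text
time: 17.57
tool_pos: [0.5376, -0.0839, 0.2605]
eef_rot: [-1.188, 1.241, -1.242]
ft_force: [-1.6, 0.3, 6.9]
finger_gap: 0.673
```

Call:
apply_moves:
  targets:
    - {"translation": [0, 0, 0], "twist": [0, 0, 0], "grip": 0.8}
    - {"translation": [0, 0, 0], "twist": [0, 0, 0], "grip": 1}
    - {"translation": [0, 0, 0], "twist": [0, 0, 0], "grip": 1}
    - {"translation": [0, 0, 0], "twist": [0, 0, 0], "grip": 1}
    - {"translation": [0, 0, 0], "twist": [0, 0, 0], "grip": 1}

```text
time: 17.98
tool_pos: [0.5372, -0.0841, 0.2592]
eef_rot: [-1.188, 1.242, -1.241]
ft_force: [-0.1, -0.5, 0.2]
finger_gap: 0.991
```

Call:
apply_moves:
  targets:
    - {"translation": [0, -0.05, 0], "twist": [0, 0, 0], "grip": 1}
    - {"translation": [0, -0.15, 0], "twist": [0, 0, 0], "grip": 1}
    - {"translation": [0, -0.25, 0], "twist": [0, 0, 0], "grip": 1}
    - {"translation": [0, -0.34, 0], "twist": [0, 0, 0], "grip": 1}
    - {"translation": [0, -0.34, 0], "twist": [0, 0, 0], "grip": 1}
    - {"translation": [0, -0.34, 0], "twist": [0, 0, 0], "grip": 1}

```text
time: 18.48
tool_pos: [0.5376, -0.0841, 0.3627]
eef_rot: [-1.187, 1.239, -1.243]
ft_force: [-0.5, -0.1, -0.3]
finger_gap: 1.001
```

```bash
python3 go.py .548 .166 .19 -10
```

```text
shift [-0.8344  0.0053 -0.0019] twist [-0.0008  0.0416  0.0001] t 18.4833
```

Call:
apply_moves:
  targets:
    - {"translation": [-0.1, 0, 0], "twist": [0, 0.005, 0], "grip": 1}
    - {"translation": [-0.22, 0, 0], "twist": [0, 0.01, 0], "grip": 1}
    - {"translation": [-0.34, 0, 0], "twist": [0, 0.02, 0], "grip": 1}
    - {"translation": [-0.46, 0, 0], "twist": [0, 0.03, 0], "grip": 1}
    - {"translation": [-0.58, 0, 0], "twist": [0, 0.0416, 0], "grip": 1}
    - {"translation": [-0.7, 0, 0], "twist": [0, 0.0416, 0], "grip": 1}
    - {"translation": [-0.79, 0, 0], "twist": [0, 0.0416, 0], "grip": 1}
    - {"translation": [-0.834, 0, 0], "twist": [0, 0.0416, 0], "grip": 1}

```text
time: 19.15
tool_pos: [0.547, 0.1699, 0.36]
eef_rot: [-1.126, 1.336, -1.33]
ft_force: [0.0, 0.4, 0.7]
finger_gap: 1.002
```

Call:
apply_moves:
  targets:
    - {"translation": [0, 0, 0], "twist": [0, 0, 0], "grip": 1}
    - {"translation": [0, 0, 0], "twist": [0, 0, 0], "grip": 1}
    - {"translation": [0, 0, 0], "twist": [0, 0, 0], "grip": 1}

```text
time: 19.4
tool_pos: [0.5484, 0.1636, 0.3606]
eef_rot: [-1.123, 1.339, -1.339]
ft_force: [0.9, -0.7, 0.7]
finger_gap: 1.0
```

```bash
python3 go.py .548 .166 .088 -10
python3 - <<'E'
from h import *
for o in lids("top",vision.snapshot("top")[1]): print(*o)
E
```

```text
shift [-0.0083  0.3385 -0.0023] twist [ 0.0005 -0.0007  0.0005] t 19.4
172 [545.6 147.7] [25.8 61.9] 80.8 [0.552  0.1435 0.1248]
528 [548.6  42.1] [60.9 62.7] 0.9 [0.5479 0.043  0.1253]
532 [535.5 -83.5] [62.3 62.1] 89.5 [ 0.5361 -0.083   0.1251]
```

Call:
apply_moves:
  targets:
    - {"translation": [-0.008, 0.1, -0.002], "twist": [0, 0, 0], "grip": 1}
    - {"translation": [-0.008, 0.2, -0.002], "twist": [0, 0, 0], "grip": 1}
    - {"translation": [-0.008, 0.28, -0.002], "twist": [0, 0, 0], "grip": 1}
    - {"translation": [-0.008, 0.32, -0.002], "twist": [0, 0, 0], "grip": 1}
    - {"translation": [-0.008, 0.338, -0.002], "twist": [0, 0, 0], "grip": 1}
    - {"translation": [-0.008, 0.338, -0.002], "twist": [0, 0, 0], "grip": 1}
    - {"translation": [-0.008, 0.338, -0.002], "twist": [0, 0, 0], "grip": 1}

```text
time: 20.03
tool_pos: [0.5485, 0.1681, 0.2609]
eef_rot: [-1.12, 1.337, -1.337]
ft_force: [-0.4, -0.5, 0.3]
finger_gap: 1.0
```

Call:
apply_moves:
  targets:
    - {"translation": [0, 0, 0], "twist": [0, 0, 0], "grip": 0.5}
    - {"translation": [0, 0, 0], "twist": [0, 0, 0], "grip": 0.3}
    - {"translation": [0, 0, 0], "twist": [0, 0, 0], "grip": 0.3}
    - {"translation": [0, 0, 0], "twist": [0, 0, 0], "grip": 0.3}
    - {"translation": [0, 0, 0], "twist": [0, 0, 0], "grip": 0.3}
    - {"translation": [0, 0, 0], "twist": [0, 0, 0], "grip": 0.3}
    - {"translation": [0, 0, 0], "twist": [0, 0, 0], "grip": 0.3}
    - {"translation": [0, 0, 0], "twist": [0, 0, 0], "grip": 0.3}

```text
time: 20.7
tool_pos: [0.5486, 0.1684, 0.2607]
eef_rot: [-1.12, 1.336, -1.336]
ft_force: [2.6, -0.7, 4.2]
finger_gap: 0.67
```

Call:
apply_moves:
  targets:
    - {"translation": [0, -0.05, 0], "twist": [0, 0, 0], "grip": 0.3}
    - {"translation": [0, -0.12, 0], "twist": [0, 0, 0], "grip": 0.3}
    - {"translation": [0, -0.2, 0], "twist": [0, 0, 0], "grip": 0.3}
    - {"translation": [0, -0.28, 0], "twist": [0, 0, 0], "grip": 0.3}
    - {"translation": [0, -0.36, 0], "twist": [0, 0, 0], "grip": 0.3}
    - {"translation": [0, -0.44, 0], "twist": [0, 0, 0], "grip": 0.3}
    - {"translation": [0, -0.48, 0], "twist": [0, 0, 0], "grip": 0.3}
    - {"translation": [0, -0.5, 0], "twist": [0, 0, 0], "grip": 0.3}

```text
time: 21.37
tool_pos: [0.5477, 0.1685, 0.4107]
eef_rot: [-1.122, 1.337, -1.336]
ft_force: [0.1, -0.1, -4.7]
finger_gap: 0.672
```

Call:
apply_moves:
  targets:
    - {"translation": [0, 0, 0], "twist": [0, 0, 0], "grip": 0.3}
    - {"translation": [0, 0, 0], "twist": [0, 0, 0], "grip": 0.3}
    - {"translation": [0, 0, 0], "twist": [0, 0, 0], "grip": 0.3}
    - {"translation": [0, 0, 0], "twist": [0, 0, 0], "grip": 0.3}
    - {"translation": [0, 0, 0], "twist": [0, 0, 0], "grip": 0.3}
    - {"translation": [0, 0, 0], "twist": [0, 0, 0], "grip": 0.3}

```text
time: 21.87
tool_pos: [0.5479, 0.1684, 0.4093]
eef_rot: [-1.123, 1.338, -1.335]
ft_force: [-0.2, -0.3, -4.1]
finger_gap: 0.673
```

```bash
python3 heft.py
python3 - <<'E'
from h import *
p,d=vision.snapshot("side");cv2.imwrite("pics/s3.png",cv2.resize(p[60:350,130:500,::-1],None,fx=2,fy=2))
for o in lids("top",vision.snapshot("top")[1]): print(*o)
E
```

```text
F [-0.043  0.058 -4.334] [0.383 0.515 0.437] gap 0.6740319560653806 tcp [0.548  0.1683 0.4101] tau [-0.000e+00 -4.560e+01 -6.480e+00 -2.526e+01 -5.000e-02 -3.000e-02
  0.000e+00] t 22.4667
526 [548.5  42. ] [60.6 62.5] 0.9 [0.548  0.0428 0.1251]
532 [535.6 -83.5] [62.4 62.6] 89.5 [ 0.5362 -0.0831  0.1253]
```

View pics/s3.png

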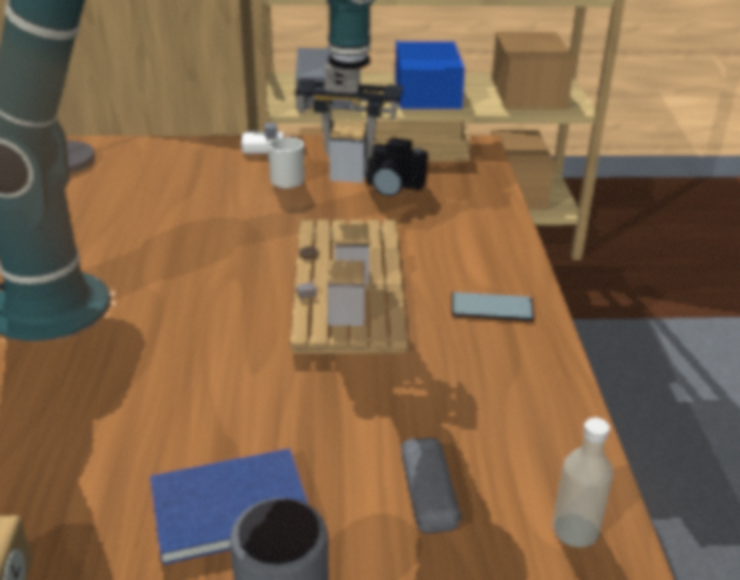

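The picture shows the left tin held upright at about (348,155), well above the rack. The other two stand at (350,260) and (347,295), and the bystanders are where they were. Handing in.

```bash
python3 -c "
from plant import job
print(job.close_job())"
```

```text
the job is handed in; nothing more can be done
None
```

I hefted the tins from left to right. They read about 4.6 N (left), 2.4 N (middle) and 2.45 N (right), so the left tin is the heaviest. I put each one back, then picked up the left tin again and handed in at about 22.5 s of the 72 s allowed.

**Last checks:** the left tin was held upright and still, reading 4.3 N, with its base about 0.18 m above the desk. The other two were standing on the rack within about 2 mm of their starts, with lids level at 0.125 m. The bystanders looked unmoved in the side view, but I did not measure them.

No check failed. The one small disagreement was the left tin's weight, which read 4.6 N the first time and 4.3 N the second; that is within sensor noise. The hand-in gave no verdict.

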